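# Shut the UV plate viewer and hold its lamp key

### The arm

A 6-joint arm with a two-finger parallel gripper is mounted at the origin on the work surface. World frame = base frame: x ahead of the robot, y to its left, z up, the work surface at z = 0. Lengths are in m, angles in rad, forces in N, time in s.
With the tool pointing down it reaches from about 0.275 to 0.725 m from the base axis. Payload 5.6 kg.
Tool frame: the origin (TCP) lies on the centre line of the jaws, within the pads' length; the fingertips stand 11 mm ahead of it and the grasp point (between the pads) lies 8 mm behind it (bot.tip_reach is the z of the fingertips in the tool frame, in m); z points along the fingers, y is the line along which they close (so a half turn about z gives the same grasp; the last joint's range is limited). The gripper opens to 85 mm and grips with 20 to 120 N. Pads are 22 mm wide; open, the fingers measure 114 mm over their backs; the gripper's body (76 mm by 85 mm) begins 54 mm behind the grasp point. The pads swing forward as they close: fully open they stand 13 mm farther back than shut.
Start: joints at [-0.816, 0.255, 0.108, 0, -1.424, -0.285], TCP at [0.249, -0.49, 0.242] pointing down, gripper open.
Joint ranges: [-2.95, 2.95], [-1.21, 1.97], [-1.09, 1.5], [-2.87, 1.71], [-2.94, -0.07], [-3.05, 3.05]. Speed limits (rad/s): [2.57, 2.57, 3.14, 3.14, 3.14, 3.14].

### API

Orientations are given as a rotation vector (axis times angle).
In Python, from station import bot gives the robot as it stands.
- The arm moves only by the tool move_arm, never from a script. Its argument "rows" is a list of rows, each a list of 3 entries, a list of its own where there are three numbers: the shift along the tool's x, y, z in cm, then the turn, a rotation vector about the tool's x, y, z in rad, then the opening, from 0 (shut) to 1 (fully open). A call has 1 to 20 rows; each row shifts and turns the commanded pose from where the row before left it, along the tool's axes as they then stand; what a row does not reach is not made up. A row lasts 1/8 s, in which the tool goes at most 62.5 mm and 10.7 degrees, less where a joint would pass 70% of its speed; a pose out of reach is approached as far as the arm can. A call is refused whole if a number of a shift passes 6.25 or a number of a turn 0.188, either way. A call with a gripper value outside its range is refused whole. The fingers move at their own pace and stop on an object; the grip force is fixed at half the most. Time passes only in rows, so rows that do not move let the fingers close. It gives the time, the measured TCP pose, the force, the opening and the grip force at its end, in the units of the state.
- bot.read_state(): the state, without advancing time (a new reading comes with each control period).
- bot.read_camera(name): name is "scene" or "top"; returns a dict with "pixels" (400x640x3 uint8, red, green, blue), "mtx" (3x3 intrinsics, pixels), "R" (3x3) and "t" (3): a world point X has camera coordinates R X + t. Camera axes: x right, y down, z forward; pixel columns grow to the right and rows downward; lengths in m; the calibration is good to about 2 mm. A picture is of the moment at which its call begins. There is no depth.
- bot.sign_off(): hands the job in; it is judged then, once.
The state is a dict: "t": time; "qpos": joint angles; "qd": joint speeds; "joint_efforts": joint torques, N m; "eef_pos": TCP position; "tool_rot": TCP orientation; "wrist_force": force on the tool from outside, world axes, zero at the start; "ft_torque": the same for the moment, N m; "grip_width": opening from 0.0 (shut) to 1.0 (fully open); "gripper_force": force on a finger pad.
Only numpy, scipy, OpenCV 4.12 (cv2) and the standard library are available. Lean on these libraries where they do the work, as an engineer would, in place of code of your own. Each camera call takes 0.05 s, during which the arm holds its last target. There are 200 camera calls.

### The job

A culture plate lies in the open drawer of the UV viewing cabinet. Push the drawer fully home until it seats in its catch, then, and not while the drawer is open, press the large round lamp key on the cabinet's front ledge gently but fully down and finish while still holding it down, because the lamp burns only while the key is held and I want to read the plate. Do not press the small key beside it, keep the drawer shut, and leave the other things on the bench where they stand.

Things in the scene. Friction and masses are not known exactly. Their poses are not given: they have to be found in the camera images.
- viewer: The UV plate-viewing cabinet, fixed: white, 240 mm wide, 280 mm deep. Low front part with a flat ledge 90 mm above the bench; behind it a hood slopes back and up to 285 mm, with a black viewing mask. Origin on the bench under its middle; own x points from front to back (the front face with the drawer is at x = -140 mm, the hood starts at -45 mm), y to the left looking along x, z up.
- drawer (a joint): How far the drawer stands open, in m: 0 = fully home, at most 0.16. It slides level along the viewer's x axis, opening towards -x, with about 0.5 N of friction. At 14 to 6 mm it is pushed over a sprung roller catch (about 4 N), which then pulls it onto its stop and keeps it there.
- drawer_handle (a point): Middle of the drawer's level bar handle, 54 mm above the bench: steel bar 11 mm thick, 110 mm long, along the viewer's y on its middle line. Its axis is 35 mm in front of the drawer's flat front panel (180 mm wide, from 16 to 82 mm above the bench). With the drawer home the bar's axis is at x = -187 mm in the viewer's frame.
- lamp_key (a joint): How far the large lamp key is pressed down, in m: 0 = up, 0.006 = fully down on its stop. A spring pushes it up with 1.5 N at the top and 5 N when fully down; it springs back when let go. The lamp burns while the key is fully down (5 mm or more).
- lamp_key_top (a point): Centre of the flat top of the large lamp key: bare metal, round, 30 mm across, in a black ring 46 mm across and 12 mm high, on the ledge at x = -105 mm, y = +45 mm in the viewer's frame. Its top is 112 mm above the bench when up, and goes straight down.
- small_key (a joint): How far the small key (white light, not wanted) is pressed down, in m: 0 = up, 0.004 = fully down.
- small_key_top (a point): The centre of the top of the small key: bare metal, 14 mm across in a black ring 30 mm across, on the same ledge, 70 mm to the -y side of the lamp key. Leave it alone.
- plate: The culture plate lying loose in the drawer: a clear lidded dish 91 mm across and 16 mm high. The origin is at the centre of its underside.
- plate_stack: A stack of four lidded culture plates on the bench beside the drawer, 91 mm across and 66 mm high. The origin is at the centre of its underside. Leave it alone.
- pot: A specimen pot with a screw cap on the bench beside the drawer, 47 mm across and 72 mm high. The origin is at the centre of its underside. Leave it alone.
- tube_rack: A specimen tube rack with five capped tubes in it, 250 mm by 110 mm, up to 116 mm high. The origin is under its middle, x along its length. Leave it alone.
- marker: A marker pen lying on the bench, 130 mm long and 18 mm thick. The origin is under its middle. Leave it alone.
There are look-alikes about, which are no part of the job. There is more than one size of the plate; the job needs the largest.

How it is judged:
By the outcome, as a careful person would: the job done as asked, in the order asked, and still so for the second after the job is handed in, while the arm keeps its last pose, push and grip.
It also fails if it takes over 40 s, if anything falls off the work surface, if the arm or the gripper's body presses on something with over 40 N, if the wrist force passes 120 N, or if a joint passes its speed limit or range.

## Working session

There is one attempt and no reset: what is moved stays moved. The work goes in short steps, Python scripts to look and compute and a tool call to move; the robot and the scene stay as the last step left them, time stands still between calls to the robot, and variables do not carry over. Pictures are saved under pics/ and viewed, at most 10 in all, crops included, and the job is handed in when it is done.

Besides the shell and the picture viewer there is one more tool, called after "Call:" as name(argument=value, ...) on one line, values as JSON. move_arm: Moves the arm, as the interface text tells. Its arguments: {"type":"object","properties":{"rows":{"type":"array"}},"required":["rows"]}

```bash
mkdir -p pics
python3 - <<'E'
from station import bot
import cv2
for n in ("scene","top"):
    c=bot.read_camera(n); cv2.imwrite(f"pics/{n}0.png",c["pixels"][:,:,::-1]); print(n,c["mtx"].tolist(),c["R"].tolist(),c["t"].tolist())
s=bot.read_state(); print(s["eef_pos"],s["tool_rot"],s["wrist_force"],s["t"],bot.tip_reach)
E
```

```text
scene [[495.7429298432486, 0.0, 324.5846632991585], [0.0, 495.7429298432486, 201.6961267226432], [0.0, 0.0, 1.0]] [[-0.8949146708797404, 0.44611438404140236, 0.01047321323977874], [0.37087369676842136, 0.7566222558292087, -0.538493698226121], [-0.24815405072158447, -0.47802167140756263, -0.8425644478466855]] [0.5985636007266196, -0.0799125388829243, 1.2994581546739092]
top [[512.771252623461, 0.0, 321.8428183441451], [0.0, 512.771252623461, 202.68063553468386], [0.0, 0.0, 1.0]] [[-0.007459230627840795, -0.9999721509849482, -0.0002390250527341202], [-0.9969919681791455, 0.00745544036424566, -0.0771455234945513], [0.07714515710473258, -0.0003371401938818562, -0.9970198147839269]] [-0.1125090122331537, 0.6135223174908034, 1.3130212015379596]
[ 0.24883063 -0.49001277  0.2414701 ] [ 7.30943651e-01 -3.05484891e+00 -2.62154949e-03] [-0.01695884 -0.4656228  -0.58707389] 0.1 0.011
```

View pics/scene0.png

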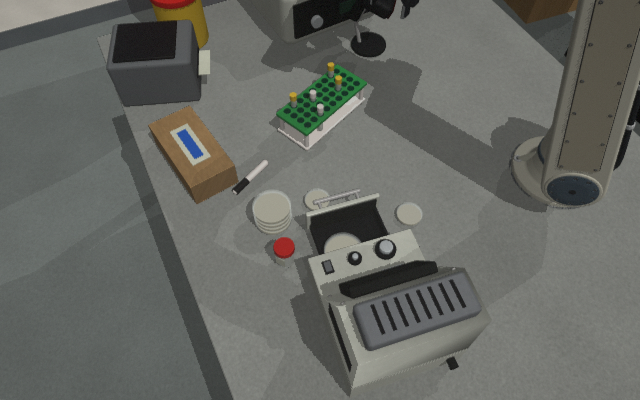

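View pics/top0.png

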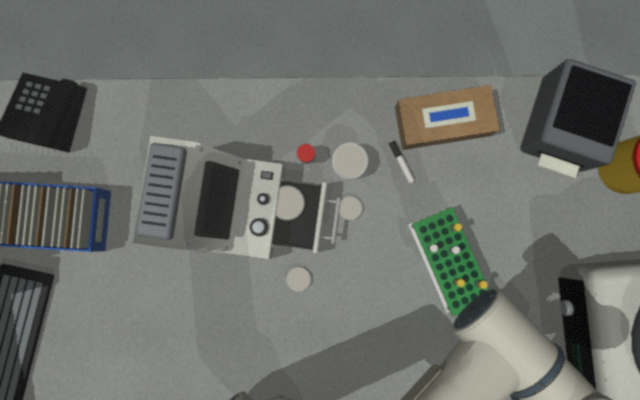

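The scene view shows the cabinet with its keys at about (387,247) large and (354,258) small. The open drawer's handle is near (337,197). In the top view the large key is at (259,227), the small key at (263,199), a rocker at (267,175) and the handle at about (337,220).

Candidates for the key (top view): the large round key (259,227), the small key (263,199) and the square rocker (267,175). I choose (259,227). Candidates for the plate: the one in the drawer (288,203), the stack (350,160) and loose small dishes at (350,208) and (298,279). I choose the one in the drawer. Next is a close crop to check.

```bash
cat > h.py <<'E'
import numpy as np, cv2
from station import bot
def ray(c,uv,z):
    R=np.array(c["R"]);t=np.array(c["t"]);d=R.T@np.linalg.solve(c["mtx"],[*uv,1]);o=-R.T@t
    return o+d*(z-o[2])/d[2]
def proj(c,X):
    p=c["mtx"]@(c["R"]@np.array(X)+c["t"]);return p[:2]/p[2]
E
python3 - <<'E'
import cv2,numpy as np
a=cv2.imread("pics/top0.png")[130:270,230:370]; b=cv2.imread("pics/scene0.png")[170:290,290:430]
f=lambda i,s:cv2.resize(i,(400,400*i.shape[0]//i.shape[1]),interpolation=cv2.INTER_CUBIC)
a,b=f(a,1),f(b,1); o=np.zeros((400,800,3),np.uint8); o[:a.shape[0],:400]=a; o[:b.shape[0],400:]=b
cv2.imwrite("pics/crop.png",o)
E
```

```text
(no output)
```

View pics/crop.png

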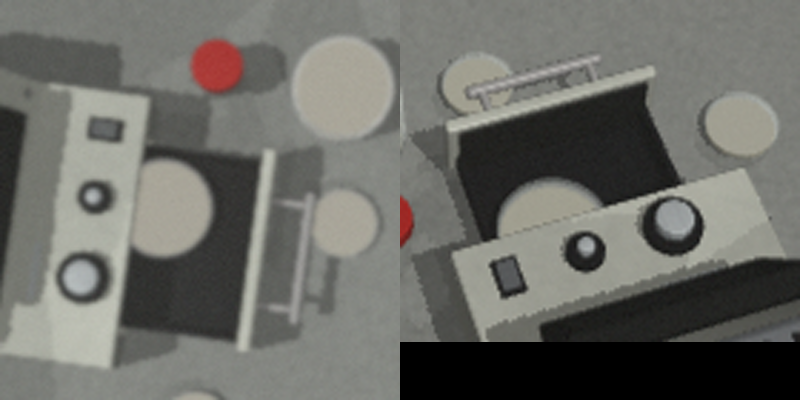

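Run:
```python
from h import *
T=bot.read_camera("top");S=bot.read_camera("scene")
pts={"lamp":((258.7,227),(386.9,247),.112),"small":((263.3,198.6),(355.4,256.1),.108),"hA":((337.8,199),(314.5,202.2),.0595),"hB":((333.3,242),(359.7,190.7),.0595)}
P={}
for k,(a,b,z) in pts.items():
    pa,pb=ray(T,a,z),ray(S,b,z); P[k]=(pa+pb)/2
    X=cv2.triangulatePoints(T["mtx"]@np.c_[T["R"],T["t"]],S["mtx"]@np.c_[S["R"],S["t"]],np.array(a,float),np.array(b,float)).ravel()
    print(k,pa.round(4),pb.round(4),(X[:3]/X[3]).round(4))
for k,z in(("dish",.016),):
    print(k,ray(T,(350.3,208),z),ray(S,(317,199),z))
yv=P["lamp"]-P["small"];print("small-lamp",np.linalg.norm(yv[:2]))
hv=P["hB"]-P["hA"];print("handle len",np.linalg.norm(hv[:2]))
# top-of-ledge corners
e=[ray(T,(230+150/2.857,130+95/2.857),.09),ray(T,(230+112/2.857,130+366/2.857),.09)]
ev=e[1]-e[0];print("front edge",e,np.linalg.norm(ev))
for v in(yv,hv,ev):print("yaw of viewer y",np.degrees(np.arctan2(v[1],v[0])))
y=(ev/np.linalg.norm(ev)+yv/np.linalg.norm(yv)*.3+hv/np.linalg.norm(hv)*.5)[:2];y/=np.linalg.norm(y);x=np.array([y[1],-y[0]])
x=-x if x[1]<0 else x
print("x",x,"y",y,np.degrees(np.arctan2(x[1],x[0])))
o=P["lamp"][:2]+.105*x-.045*y; o2=(e[0]+e[1])[:2]/2+.14*x
print("origin",o,o2)
h=(P["hA"]+P["hB"])[:2]/2
print("handle in viewer",[(h-q)@x for q in(o,o2)],[(h-q)@y for q in(o,o2)])
```

```text
lamp [0.5478 0.0365 0.112 ] [0.5452 0.0447 0.112 ] [0.5453 0.0396 0.1043]
small [0.6172 0.0259 0.108 ] [0.614  0.0324 0.108 ] [0.6152 0.0283 0.1027]
hA [ 0.619  -0.1576  0.0595] [ 0.6193 -0.154   0.0595] [ 0.6187 -0.1574  0.0546]
hB [ 0.5102 -0.1452  0.0595] [ 0.5078 -0.1358  0.0595] [ 0.5073 -0.1433  0.0501]
dish [ 0.5987257  -0.19153434  0.016     ] [ 0.597847   -0.18485429  0.016     ]
small-lamp 0.070044263568328
handle len 0.11119191298571551
front edge [array([ 0.70681477, -0.0197678 ,  0.09      ]), array([0.47193678, 0.01326901, 0.09      ])] 0.2371900126296823
yaw of viewer y 170.59757336836606
yaw of viewer y 172.0695989022429
yaw of viewer y 171.9935728719398
x [0.14293367 0.98973227] y [-0.98973227  0.14293367] 81.78235927709648
origin [0.6060525 0.1381091] [0.60938649 0.13531312]
handle in viewer [np.float64(-0.28934337527533377), np.float64(-0.2870526492845953)] [np.float64(0.0006186994439336554), np.float64(0.004318096841501061)]
```

Everything agrees: the key spacing measures 70 mm, the bar 111 mm and the front 237 mm. The drawer is about 100 mm open and the viewer's x axis is at a yaw of about 82°. Next I turn the tool so its y lies along viewer x, shut the fingers and go above the spot in front of the handle.

Call:
move_arm(rows=[[[0,0,0],[0,0,0.153],0],[[0,0,0],[0,0,0.153],0],[[0,0,0],[0,0,0.153],0],[[0,0,0],[0,0,0.153],0],[[-2.2,2.8,0],[0,0,0],0],[[-2.2,2.8,0],[0,0,0],0],[[-2.2,2.8,0],[0,0,0],0],[[-2.2,2.8,0],[0,0,0],0],[[-2.2,2.8,0],[0,0,0],0],[[-2.2,2.8,0],[0,0,0],0],[[-2.2,2.8,0],[0,0,0],0],[[-2.2,2.8,0],[0,0,0],0],[[-2.2,2.8,0],[0,0,0],0],[[-2.2,2.8,0],[0,0,0],0],[[-2.2,2.8,0],[0,0,0],0],[[-2.2,2.8,0],[0,0,0],0],[[0,0,0],[0,0,0],0],[[0,0,0],[0,0,0],0]])

```text
t: 2.45
eef_pos: [0.5577, -0.1954, 0.242]
tool_rot: [-0.223, -3.133, 0.0]
wrist_force: [-0.5, 0.6, 0.9]
grip_width: -0.0
gripper_force: 0.0
```

Call:
move_arm(rows=[[[0,0,3.8],[0,0,0],0],[[0,0,3.8],[0,0,0],0],[[0,0,3.8],[0,0,0],0],[[0,0,3.8],[0,0,0],0],[[0,0,0],[0,0,0],0]])

```text
t: 3.08
eef_pos: [0.5551, -0.1956, 0.0878]
tool_rot: [-0.225, -3.127, -0.001]
wrist_force: [0.2, -1.2, 1.0]
grip_width: 0.001
gripper_force: 0.0
```

Run:
```python
from h import *
c=bot.read_camera("scene"); s=bot.read_state();p=np.array(s["eef_pos"]);print(p,s["wrist_force"],proj(c,p+[0,0,-.011]))
a=c["pixels"][150:290,270:450,::-1]; cv2.imwrite("pics/c2.png",cv2.resize(a,(720,560),interpolation=cv2.INTER_CUBIC))
```

```text
[ 0.5570171  -0.19604445  0.0902813 ] [-0.33781274 -0.89344415  1.24393863] [330.19776296 174.84517327]
```

View pics/c2.png

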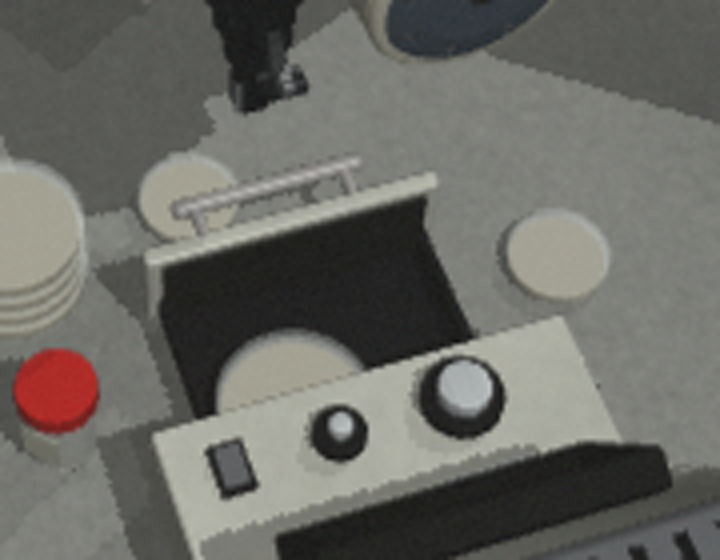

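The fingertip is at crop pixel (262,95), clear in front of the bar and of the small dish. I lower it and push.

Call:
move_arm(rows=[[[0,0,1.7],[0,0,0],0],[[0,0,1.7],[0,0,0],0],[[0,1,0],[0,0,0],0],[[0,1,0],[0,0,0],0],[[0,1,0],[0,0,0],0],[[0,0.8,0],[0,0,0],0],[[0,0.8,0],[0,0,0],0],[[0,0.8,0],[0,0,0],0],[[0,0.8,0],[0,0,0],0],[[0,0.8,0],[0,0,0],0],[[0,0.8,0],[0,0,0],0],[[0,0.8,0],[0,0,0],0],[[0,0.8,0],[0,0,0],0]])

```text
t: 4.75
eef_pos: [0.5713, -0.1016, 0.0563]
tool_rot: [-0.223, -3.134, 0.0]
wrist_force: [0.5, -0.3, 1.1]
grip_width: 0.001
gripper_force: 0.5
```

Call:
move_arm(rows=[[[0,0.8,0],[0,0,0],0],[[0,0.5,0],[0,0,0],0]])

```text
t: 5.0
eef_pos: [0.573, -0.0887, 0.0561]
tool_rot: [-0.223, -3.133, -0.0]
wrist_force: [0.4, -0.9, 1.1]
grip_width: 0.001
gripper_force: 0.4
```

Call:
move_arm(rows=[[[0,0.4,0],[0,0,0],0],[[0,0.4,0],[0,0,0],0],[[0,0.4,0],[0,0,0],0],[[0,0.3,0],[0,0,0],0],[[0,0.3,0],[0,0,0],0]])

```text
t: 5.62
eef_pos: [0.5756, -0.0712, 0.0562]
tool_rot: [-0.224, -3.133, -0.0]
wrist_force: [-0.3, -0.7, -0.0]
grip_width: 0.005
gripper_force: 0.2
```

Run:
```python
from h import *
c=bot.read_camera("scene"); s=bot.read_state();print(s["eef_pos"],s["wrist_force"])
a=c["pixels"][150:290,270:450,::-1]; cv2.imwrite("pics/c3.png",cv2.resize(a,(720,560),interpolation=cv2.INTER_CUBIC))
```

```text
[ 0.57572463 -0.07073732  0.05618264] [-0.22780017 -0.53105472  0.46858846]
```

View pics/c3.png

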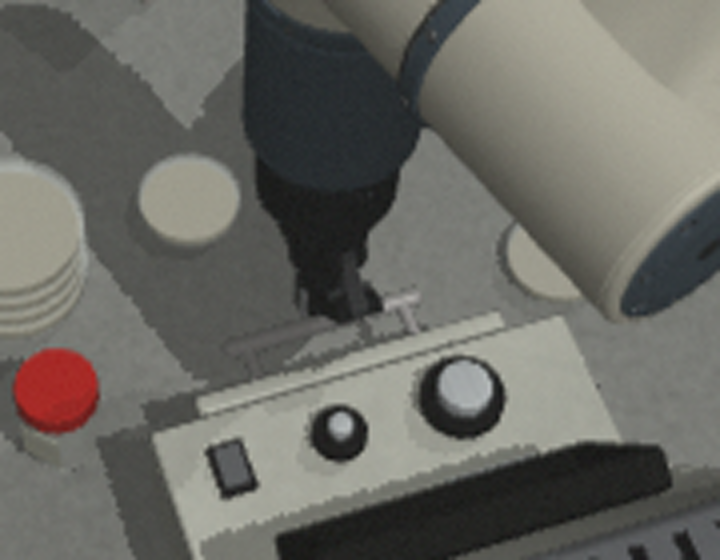

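The drawer is nearly home, with the panel edge at about (350,365) right by the cabinet front. No firm stop force has shown yet, so I keep pushing in small steps.

Call:
move_arm(rows=[[[0,0.2,0],[0,0,0],0],[[0,0.2,0],[0,0,0],0]])

```text
t: 5.92
eef_pos: [0.5764, -0.0671, 0.0564]
tool_rot: [0.223, 3.133, 0.001]
wrist_force: [-0.1, -1.3, 0.5]
grip_width: -0.001
gripper_force: 0.0
```

Call:
move_arm(rows=[[[0,0.2,0],[0,0,0],0],[[0,0.2,0],[0,0,0],0]])

```text
t: 6.18
eef_pos: [0.5765, -0.0656, 0.0564]
tool_rot: [-0.222, -3.133, 0.006]
wrist_force: [0.3, -12.8, -0.6]
grip_width: -0.002
gripper_force: 5.6
```

Call:
move_arm(rows=[[[0,0.2,0],[0,0,0],0],[[0,0,0],[0,0,0],0]])

```text
t: 6.42
eef_pos: [0.5765, -0.0655, 0.0564]
tool_rot: [-0.223, -3.132, 0.01]
wrist_force: [-0.1, -15.3, -0.9]
grip_width: -0.002
gripper_force: 6.8
```

The hard stop is reached at 15 N with TCP x at -205 mm in the viewer's frame, which matches the home position. I back off, lift and go above the lamp key.

Call:
move_arm(rows=[[[0,-1,0],[0,0,0],0],[[0,-1.5,0],[0,0,0],0],[[0,-1,0],[0,0,0],0],[[0,0,-2.5],[0,0,0],0],[[0,0,-3],[0,0,0],0],[[0,0,-3],[0,0,0],0],[[0,0,-2],[0,0,0],0],[[1.5,3,0],[0,0,0],0],[[1.5,3,0],[0,0,0],0],[[1.5,3,0],[0,0,0],0],[[0,3,0],[0,0,0],0],[[0,0,0],[0,0,0],0],[[0,0,0],[0,0,0],0]])

```text
t: 8.05
eef_pos: [0.5445, 0.0286, 0.1613]
tool_rot: [-0.223, -3.134, -0.0]
wrist_force: [0.8, 0.3, 0.2]
grip_width: -0.001
gripper_force: 0.0
```

Run:
```python
from h import *
c=bot.read_camera("scene"); t=bot.read_camera("top"); s=bot.read_state();p=np.array(s["eef_pos"]);print(p,s["tool_rot"],s["wrist_force"])
q=p.copy();q[2]-=.011;print("tip px",proj(c,q),(proj(c,q)-[270,150])*4, "key px expected",(proj(c,[.5465,.0395,.112])-[270,150])*4)
x=np.array([.142,.99]);d=np.array([.5465,.0395])-p[:2];print("to key tool x,y",d@[-.99,.142],d@x)
a=c["pixels"][150:290,270:450,::-1]; cv2.imwrite("pics/c4.png",cv2.resize(a,(720,560),interpolation=cv2.INTER_CUBIC))
```

```text
[0.54453983 0.02820892 0.16123879] [-2.24522093e-01 -3.13340010e+00  6.49171969e-05] [-0.47390862 -0.05938634 -0.40951738]
tip px [385.28083578 231.93841783] [461.12334314 327.75367133] key px expected [460.47810889 381.08414636]
to key tool x,y -0.000337230539574919 0.011456515277258154
```

View pics/c4.png

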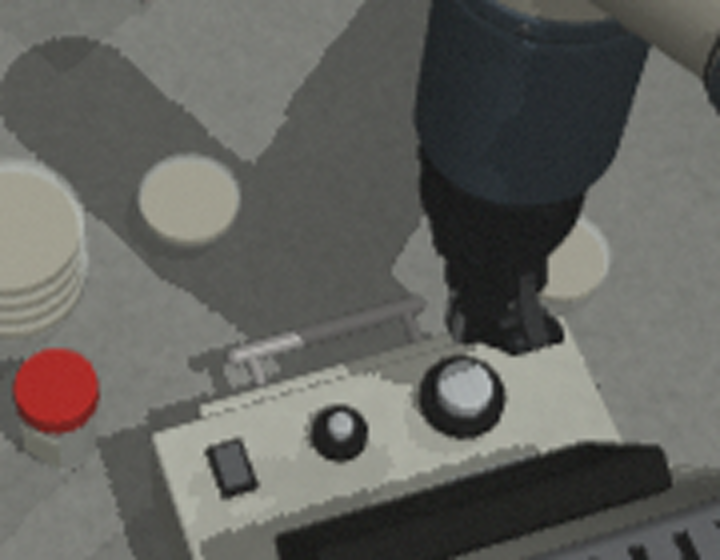

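The gripper sits in front of the key, which is at (465,388). The visible finger bottom is near (505,345), while I predict the tip at (461,328). I check this mismatch with marked crops.

Run:
```python
from h import *
p=np.array(bot.read_state()["eef_pos"]);o=[]
for n in("scene","top"):
    c=bot.read_camera(n); u=proj(c,p).astype(int)-[25,35 if n=="scene" else 25]
    a=cv2.resize(np.ascontiguousarray(c["pixels"][u[1]:u[1]+75,u[0]:u[0]+50,::-1]),(400,600),interpolation=cv2.INTER_NEAREST)
    a=np.clip(a.astype(float)**.6*9,0,255).astype(np.uint8)
    for d,col in(((0,0,-.011),(0,0,255)),((0,0,.07),(0,255,0)),((-.0109,.0016,-.011),(255,0,0)),((.0109,-.0016,-.011),(255,0,0)),((.002,.0144,-.011),(255,255,0))):
        q=((proj(c,p+d)-u)*8).astype(int); cv2.circle(a,tuple(int(v) for v in q),4,col,-1)
    o.append(a)
cv2.imwrite("pics/c5.png",np.hstack(o))
```

```text
(no output)
```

View pics/c5.png

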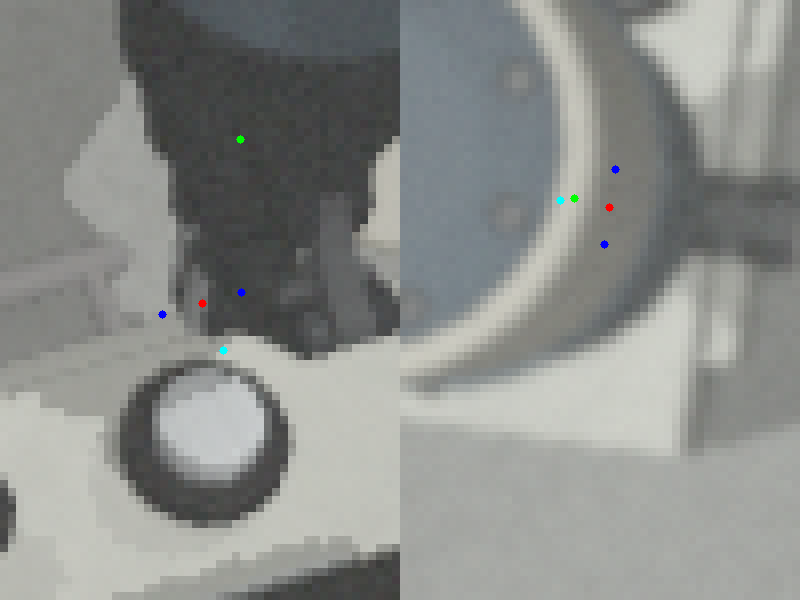

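Projecting the gripper's shape settles it: the dark lump on the right is the raised outer knuckle of the shut gripper. The light fingertip at (190,295) is where I predicted it. To keep the knuckles off the hood, I turn 90° so they lie along the ledge, then centre over the key and come down near it.

Call:
move_arm(rows=[[[0,0,0],[0,0,-0.157],0],[[0,0,0],[0,0,-0.157],0],[[0,0,0],[0,0,-0.157],0],[[0,0,0],[0,0,-0.157],0],[[0,0,0],[0,0,-0.157],0],[[0,0,0],[0,0,-0.157],0],[[0,0,0],[0,0,-0.157],0],[[0,0,0],[0,0,-0.157],0],[[0,0,0],[0,0,-0.157],0],[[0,0,0],[0,0,-0.157],0],[[-1.1,0,0],[0,0,0],0],[[0,0,1],[0,0,0],0],[[0,0,1],[0,0,0],0],[[0,0,0.8],[0,0,0],0],[[0,0,0],[0,0,0],0]])

```text
t: 10.12
eef_pos: [0.5456, 0.0396, 0.1322]
tool_rot: [2.055, -2.374, -0.001]
wrist_force: [-1.2, -0.9, 0.7]
grip_width: 0.003
gripper_force: 0.0
```

Run:
```python
from h import *
s=bot.read_state();p=np.array(s["eef_pos"]);print(p,s["tool_rot"],s["wrist_force"],s["t"])
c=bot.read_camera("scene"); a=c["pixels"][180:290,310:450,::-1]; a=cv2.resize(a,(700,550),interpolation=cv2.INTER_CUBIC)
q=(proj(c,p-[0,0,.011])-[310,180])*5; print(q); cv2.circle(a,tuple(int(v) for v in q),3,(0,0,255),-1); cv2.imwrite("pics/c6.png",a)
```

```text
[0.54555544 0.03957414 0.13223536] [ 2.05509147e+00 -2.37373048e+00 -1.37410932e-03] [-1.20075713 -0.9207191   0.73415181] 10.125
[380.11532756 315.42109296]
```

View pics/c6.png

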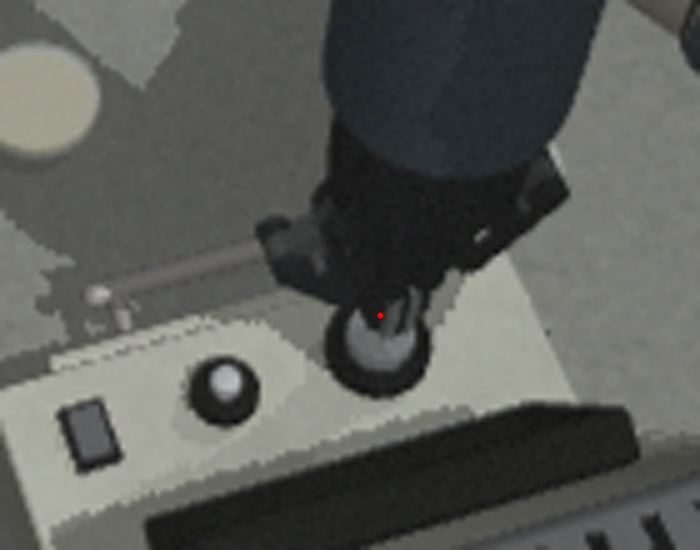

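The shut fingertips at (390,320) are over the large key, centred at (381,335). The small key at (226,385) is well clear. I press down gently.

Call:
move_arm(rows=[[[0,0,0.4],[0,0,0],0],[[0,0,0.3],[0,0,0],0],[[0,0,0.2],[0,0,0],0],[[0,0,0.2],[0,0,0],0],[[0,0,0],[0,0,0],0]])

```text
t: 10.8
eef_pos: [0.5462, 0.0398, 0.1224]
tool_rot: [-2.057, 2.374, -0.0]
wrist_force: [-0.4, 0.1, 0.4]
grip_width: -0.002
gripper_force: 0.9
```

Call:
move_arm(rows=[[[0,0,0.2],[0,0,0],0],[[0,0,0.2],[0,0,0],0],[[0,0,0],[0,0,0],0]])

```text
t: 11.18
eef_pos: [0.5463, 0.0398, 0.1185]
tool_rot: [-2.057, 2.374, -0.0]
wrist_force: [-1.8, 0.6, 4.7]
grip_width: 0.001
gripper_force: 2.0
```

Call:
move_arm(rows=[[[0,0,0.1],[0,0,0],0],[[0,0,0],[0,0,0],0]])

```text
t: 11.42
eef_pos: [0.5463, 0.0398, 0.1174]
tool_rot: [-2.057, 2.374, -0.0]
wrist_force: [-1.8, 0.3, 5.1]
grip_width: 0.001
gripper_force: 2.3
```

Call:
move_arm(rows=[[[0,0,0.1],[0,0,0],0],[[0,0,0],[0,0,0],0]])

```text
t: 11.68
eef_pos: [0.5463, 0.0398, 0.117]
tool_rot: [-2.057, 2.374, -0.001]
wrist_force: [-4.5, -0.0, 8.9]
grip_width: -0.002
gripper_force: 4.3
```

Call:
move_arm(rows=[[[0,0,0.1],[0,0,0],0],[[0,0,0],[0,0,0],0]])

```text
t: 11.92
eef_pos: [0.5463, 0.0398, 0.1169]
tool_rot: [-2.057, 2.373, -0.001]
wrist_force: [-5.6, 1.8, 13.8]
grip_width: 0.004
gripper_force: 6.9
```

The key is on its stop, with the tip at 106 mm and the force rising. I ease off slightly and check with a picture.

Call:
move_arm(rows=[[[0,0,-0.07],[0,0,0],0],[[0,0,0],[0,0,0],0],[[0,0,0],[0,0,0],0]])

```text
t: 12.3
eef_pos: [0.5463, 0.0398, 0.117]
tool_rot: [-2.057, 2.374, -0.001]
wrist_force: [-4.1, 1.2, 10.4]
grip_width: 0.001
gripper_force: 5.0
```

Run:
```python
from h import *
s=bot.read_state();print(s["eef_pos"],s["wrist_force"],s["t"])
c=bot.read_camera("scene"); a=c["pixels"][150:310,240:450,::-1]; cv2.imwrite("pics/c7.png",cv2.resize(a,(735,560),interpolation=cv2.INTER_CUBIC))
```

```text
[0.546335   0.03981115 0.11703613] [-4.08636734  1.18447463 10.44498033] 12.3
```

View pics/c7.png

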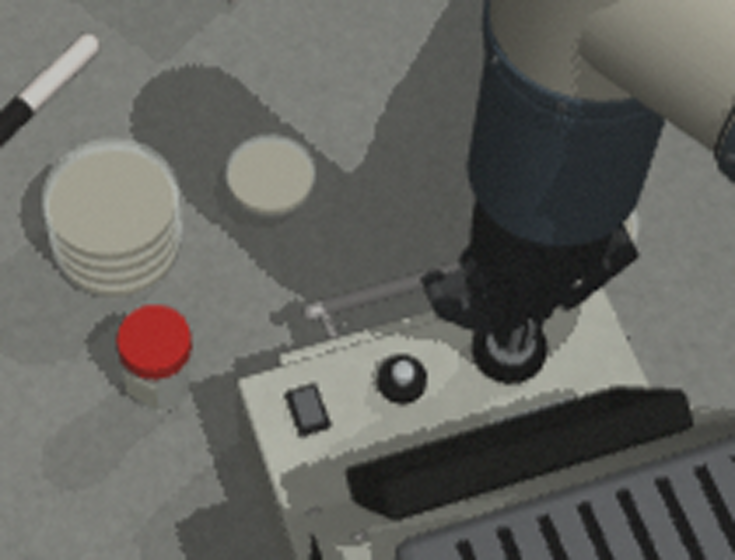

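The large key at (512,350) is held down by the fingers and the drawer panel at (330,350) is flush against the front. The small key at (403,375) is up, and the stack, pot and small dish haven't moved. I'm handing in.

```bash
python3 -c "
from station import bot
print(bot.sign_off())"
```

```text
the job is handed in; nothing more can be done
None
```

The drawer is pushed home onto its stop, and after that the large lamp key was pressed fully down, where the arm still holds it at about 10 N; the small key and the nearby things I could see in the last picture were not touched, and the job was handed in at about 12 s.

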